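# Dial the jar cap to the ball size and tip out the bearing balls

## Robot

A 6-joint arm with a two-finger parallel gripper is mounted at the origin on the work surface. World frame = base frame: x ahead of the robot, y to its left, z up, the work surface at z = 0. Lengths are in m, angles in rad, forces in N, time in s.
With the tool pointing down it reaches from about 0.3 to 0.775 m from the base axis. Payload 14.6 kg.
Tool frame: the origin (TCP) lies midway between the tips of the shut fingers; the grasp point (between the pads) lies 19 mm behind it (ctrl.grip_depth is the distance from the TCP to the grasp point, in m); z points along the fingers, x is the direction in which the jaws open and shut, and the axes are right-handed (so a half turn about z gives the same grasp; the last joint's range is limited). The gripper opens to 94 mm and grips with 3 to 60 N. Pads are 16 mm wide; open, the fingers measure 119 mm over their backs; the gripper's body (75 mm by 177 mm) begins 78 mm behind the grasp point.
Start: joints at [-1.372, 0.3, 1.521, -0, 1.321, -0.067], TCP at [0.144, -0.531, 0.205] pointing down, gripper open.
Joint ranges: [-3.03, 3.03], [-0.79, 2.21], [0.23, 2.52], [-1.04, 4.18], [0, 3.07], [-2.55, 2.55]. Speed limits (rad/s): [2.22, 2.22, 2.57, 3.14, 3.14, 3.14].

## Interface

Orientations are given as [roll, pitch, yaw] about the fixed x, y, z axes, in that order (R = Rz(yaw) Ry(pitch) Rx(roll)).
In Python, from station import ctrl gives the robot as it stands.
- The arm moves only by the tool play_rows, never from a script. Its argument "steps" is a list that holds one entry, the list of rows, each a list of 7 numbers: the shift along the tool's x, y, z in cm, then the turn, a rotation vector about the tool's x, y, z in rad, then the opening, from 0 (shut) to 1 (fully open). In form: [[[x, y, z, ax, ay, az, hand], ...]]. A call has 1 to 20 rows; each row is the pose to reach, as a shift and turn from the pose measured when the call began, along the tool's axes at that moment; what a row does not reach only later rows make up. A row lasts 1/12 s, in which the tool goes at most 41.7 mm and 7.16 degrees, less where a joint would pass 70% of its speed; a pose out of reach is approached as far as the arm can. A call with a gripper value outside its range is refused whole. The fingers move at their own pace and stop on an object; "force" is the grip in N (left out, the last holds). Time passes only in rows, so rows that repeat a pose let the fingers close. It gives the time, the measured TCP pose, the force and the opening at its end, in the units of the state.
- ctrl.get_obs(): the state, without advancing time (a new reading comes with each control period).
- ctrl.camera(name): name is "scene" or "top" or "wrist"; returns a dict with "frame" (420x560x3 uint8, blue, green, red), "fovy" (degrees; the focal length in pixels is half the picture's height over the tangent of half this angle, whatever the lens; pixels are square), "cx", "cy" (the principal point, pixels), "world_to_cam" (4x4, takes a point from world to camera coordinates). Camera axes: x right, y up, looking along -z (the intrinsics and any distortion apply to the point x, -y, -z); pixel columns grow to the right and rows downward; lengths in m; the calibration is good to about 2 mm. A picture is of the moment at which its call begins. There is no depth.
- ctrl.hand_in(): hands the job in, once; it reports no verdict.
The state is a dict: "time_s": time; "qpos": joint angles; "joint_vel": joint speeds; "tau": joint torques, N m; "ee_pos": TCP position; "eef_rot": TCP orientation; "force": force on the tool from outside, world axes, zero at the start; "moment": the same for the moment, N m; "grip_width": finger opening in m.
Only numpy, scipy, OpenCV 4.12 (cv2) and the standard library are available. Lean on these libraries where they do the work, as an engineer would, in place of code of your own. Each camera call takes 0.05 s, during which the arm holds its last target. There are 200 camera calls.

## Task

The four bearing balls in the clear jar are wanted for the ball-roller plate. Set the jar in the square pocket of the plywood holder, which keeps it from turning, let go of it, and there turn its orange cap until the largest of the three openings, the only one the balls fit through, stands squarely over the pouring window on the red-striped side. Then take the jar by its body, tip all four balls out into the blue tray, and stand the jar upright again on the bench or in the holder, leaving the other things on the bench where they are.

Things in the scene. Friction and masses are not known exactly. Their poses are not given: they have to be found in the camera images.
- jar: Dispensing jar, 91 mm high with cap. Origin: centre of its underside; z up its axis; +x points to the pouring side (red stripe). Black square foot 64 x 64 x 20 mm, sides along x and y; on it the clear round body; on top the orange cap. About 0.33 kg with cap and balls (the empty jar varies by 0.8 to 1.3). Bore 48 mm wide at its floor (20 mm height), widening by 4 degrees to 57 mm under the cap.
- jar_grip (a point): On the jar's axis, 58 mm above its underside: the height to take the body, to carry it from above or to tip it from a slant. The body is 64 mm across, with 12 flats (one faces +x), free from 20 to 77 mm height, with non-slip rubber bands. Heavier below, so hold it firmly (40 N or more) or it swings back in the fingers as it is tipped.
- jar_window (a point): Centre of the pouring window, 19 mm along the jar's +x, 87 mm up, in a fixed black shoulder that otherwise closes the bore; 24 mm wide, 7 to 29 mm from the axis. With the big opening over it balls roll out when the jar is tipped over its +x side, that side lowest, to 95 degrees or more from upright; should two jam side by side, tip back and roll the jar a little about its axis.
- jar_cap (a joint): Angle of the orange cap about the jar's z, rad, growing counter-clockwise from above, stops at 0 and 3.2. At 0.9 its 8 mm opening is over the window, at 1.9 the 21 mm one (good from 1.75 to 2.05), at 3.0 the 12 mm one; near 0 the window is closed. Starts from 0 to 0.9. Stiff: about 0.25 N m turns it, it stays where left; a jar not in the holder turns along with it.
- cap_rim (a point): On the axis, 84 mm above the jar's underside: mid-height of the cap's ribbed rim, 68 mm across, 77 to 91 mm above the underside. Grip the rim from above at any angle to turn the cap.
- big_hole (a point): Centre of the 21 mm opening, on the cap's top face, 19 mm from the axis; it turns with the cap.
- holder: Plywood holder fixed on the bench, 112 x 112 mm, 22 mm high. Origin: centre of its underside; x and y along its sides. Square pocket 68 x 68 mm in its middle with a 3 mm chamfer, floor 6 mm above the bench, 16 mm deep. The jar's square foot drops in with 2 mm play each side, in any of four quarter turns.
- tray: Blue loose parts tray, 170 (x) x 140 (y) x 45 mm high, wall and floor 5 mm, 0.7 kg. Origin: centre of its underside.
- ball1: Oiled steel bearing ball, 16 mm, 17 g; origin at its centre. Starts inside the jar.
- ball2: Oiled steel bearing ball, 16 mm, 17 g; origin at its centre. Starts inside the jar.
- ball3: Oiled steel bearing ball, 16 mm, 17 g; origin at its centre. Starts inside the jar.
- ball4: Oiled steel bearing ball, 16 mm, 17 g; origin at its centre. Starts inside the jar.
- tape_roll: Roll of brown packing tape lying flat, 104 mm across, 48 mm high; origin at the centre of its underside; leave it where it stands.
- mug: White mug, 82 mm across, 92 mm high; origin at the centre of its underside; leave it where it stands.
- cleaner_bottle: White cleaner bottle with a yellow label and a red cap, standing, 58 mm across, 165 mm high; origin at the centre of its underside; leave it where it stands.
- screwdriver: Yellow-handled screwdriver lying flat, 190 mm long; origin at the centre of its underside; leave it where it stands.
- spanner: Steel spanner lying flat, 170 mm long; origin at the centre of its underside; leave it where it stands.
- ball_unit: Spare steel ball-transfer unit, 72 mm across, 35 mm high; origin at the centre of its underside; leave it where it stands.
- corner_guards: L-shaped cardboard corner guard, 120 mm long, 62 mm high; origin at the centre of its underside; leave it where it stands.
There are look-alikes about, which are no part of the job. Several things have the shape of the holder; the one meant has the colours described above.

How it is judged:
On the way, in this order (a step that is already met when the one before it is completed fails the run):
1. the jar stands in the holder's pocket, let go (horizontal distance between jar and holder below 0.008 m and z of jar in the frame of holder below 0.01 m and angle between jar's own z axis and vertical below 0.06 rad and contact force between the fingers and jar below 0.1 N), for 0.2 s.
2. the cap's largest opening is over the window, the jar still in the holder (horizontal distance between jar and holder below 0.008 m and z of jar in the frame of holder below 0.01 m and angle between jar's own z axis and vertical below 0.06 rad and value of joint jar_cap between 1.74 and 2.06 rad), for 0.2 s.
3. all four balls are in the tray (x of ball1 in the frame of tray between -0.08 and 0.08 m and y of ball1 in the frame of tray between -0.065 and 0.065 m and z of ball1 in the frame of tray between 0.005 and 0.03 m and x of ball2 in the frame of tray between -0.08 and 0.08 m and y of ball2 in the frame of tray between -0.065 and 0.065 m and z of ball2 in the frame of tray between 0.005 and 0.03 m and x of ball3 in the frame of tray between -0.08 and 0.08 m and y of ball3 in the frame of tray between -0.065 and 0.065 m and z of ball3 in the frame of tray between 0.005 and 0.03 m and x of ball4 in the frame of tray between -0.08 and 0.08 m and y of ball4 in the frame of tray between -0.065 and 0.065 m and z of ball4 in the frame of tray between 0.005 and 0.03 m), for 0.2 s.
At the end, for the whole second after the job is handed in: All four balls lie in the tray (within its walls, on its floor), and the jar stands upright (within 0.1 rad), let go and at rest, on the bench or in the holder, not in the tray (its axis at least 70 mm from the tray's centre) (all of step 3 and angle between jar's own z axis and vertical below 0.1 rad and height (world z) of jar below 0.012 m and horizontal distance between jar and tray above 0.07 m and linear speed of jar below 0.03 m/s); the robot touches nothing.
It fails at once if another thing on the bench is pushed more than 40 mm (distance of any of tape_roll, mug, cleaner_bottle, screwdriver, spanner, ball_unit, corner_guards from where it was at the start of the episode above 0.04 m).
It also fails if it takes over 72 s, if anything falls off the work surface, if the arm or the gripper's body presses on something with over 40 N, if the wrist force passes 120 N, or if a joint passes its speed limit or range.

## Working session

There is one attempt and no reset: what is moved stays moved. The work goes in short steps, Python scripts to look and compute and a tool call to move; the robot and the scene stay as the last step left them, time stands still between calls to the robot, and variables do not carry over. Pictures are saved under pics/ and viewed, about 8 in all and at most 12, crops included, and the job is handed in when it is done.

Besides the shell and the picture viewer there is one more tool, called as a command line: name --argument value ..., lists and objects as JSON in quotes. play_rows: Moves the arm, as the interface text tells. Its arguments: {"type":"object","properties":{"steps":{"type":"array"},"force":{"type":"number"}},"required":["steps"]}

```bash
ls; mkdir -p pics
python3 - <<'E'
from station import ctrl
import cv2
print({k:v for k,v in ctrl.get_obs().items()}, ctrl.grip_depth)
for n in("scene","top"):
    c=ctrl.camera(n); cv2.imwrite(f"pics/{n}0.png",c["frame"]); print(n,c["fovy"],c["cx"],c["cy"],c["world_to_cam"].round(3).tolist(),[k for k in c])
    if n=="top":import numpy as np
a=cv2.imread("pics/scene0.png");b=cv2.imread("pics/top0.png")
cv2.imwrite("pics/top0x.png",cv2.resize(b,(800,600),interpolation=cv2.INTER_CUBIC))
E
```

```text
pics
{'time_s': 0.0, 'qpos': array([-1.37160285e+00,  3.00489291e-01,  1.52157540e+00,  1.56518300e-05,
        1.32073259e+00, -6.65929709e-02]), 'joint_vel': array([-0.00084502, -0.00015653, -0.0004029 ,  0.00119207, -0.00065662,
        0.00087938]), 'tau': array([-9.06270907e-04, -5.31805301e+01, -3.52737021e+01,  7.06948643e-02,
        2.43975531e-02, -7.58648594e-05]), 'ee_pos': array([ 0.1444189 , -0.53042124,  0.20487877]), 'eef_rot': array([-3.14149737e+00,  1.20094353e-03, -1.30501371e+00]), 'force': array([-0.22805556,  0.47100077, -0.51399275]), 'moment': array([-0.03619737, -0.02582069, -0.04619604]), 'grip_width': 0.09453582657337231} 0.0188
scene 49.927240068170555 277.7158337755973 211.94028685823469 [[0.563, 0.827, -0.017, -0.312], [-0.514, 0.365, 0.776, 0.151], [0.648, -0.428, 0.63, -1.526], [0.0, 0.0, 0.0, 1.0]] ['frame', 'fovy', 'cx', 'cy', 'world_to_cam']
top 55.17571069509233 280.9786347199429 209.7412947567532 [[-0.021, -1.0, -0.005, 0.069], [0.99, -0.021, 0.14, -0.53], [-0.14, -0.002, 0.99, -1.071], [0.0, 0.0, 0.0, 1.0]] ['frame', 'fovy', 'cx', 'cy', 'world_to_cam']
```

View pics/top0x.png

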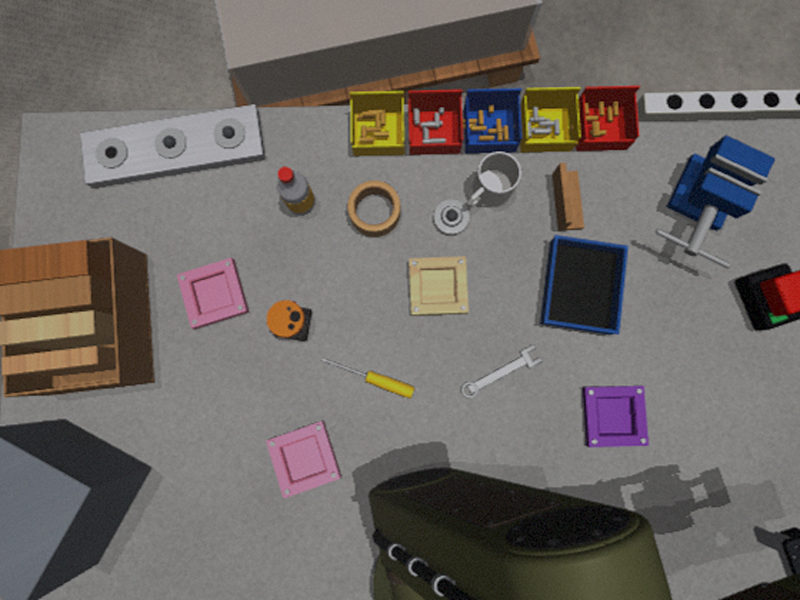

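View pics/scene0.png

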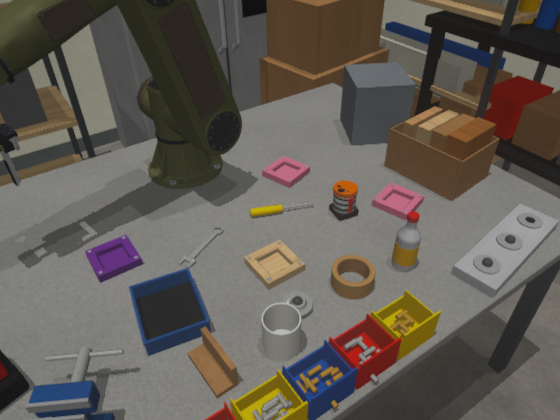

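The top picture (800x600) shows the candidates. For the holder: plywood square at (438,286), pink ones at (212,293) and (303,459), purple at (615,416). I choose the plywood one. For the tray: blue tray at (585,285), while the blue bin (493,120) is smaller. The jar is the only orange-capped thing, at (290,320).

```bash
cat > h.py <<'E'
import numpy as np,cv2
from station import ctrl
def K(c):
    f=c["frame"].shape[0]/2/np.tan(np.radians(c["fovy"])/2); return f
def cast(c,uv,z):
    M=np.array(c["world_to_cam"]);R,t=M[:3,:3],M[:3,3];f=K(c);o=-R.T@t
    out=[]
    for u,v in np.atleast_2d(uv):
        d=R.T@np.array([(u-c["cx"])/f,-(v-c["cy"])/f,-1]); out.append(o+d*(z-o[2])/d[2])
    return np.array(out)[:,:2]
def proj(c,p):
    M=np.array(c["world_to_cam"]);q=np.atleast_2d(p)@M[:3,:3].T+M[:3,3];f=K(c)
    return np.c_[c["cx"]-f*q[:,0]/q[:,2],c["cy"]+f*q[:,1]/q[:,2]]
def blob(c,lo,hi,roi=None):
    h=cv2.cvtColor(c["frame"],cv2.COLOR_BGR2HSV);m=cv2.inRange(h,np.array(lo),np.array(hi))
    if roi is not None:
        k=np.zeros_like(m);x0,y0,x1,y1=roi;k[y0:y1,x0:x1]=255;m&=k
    m=cv2.morphologyEx(m,cv2.MORPH_CLOSE,np.ones((3,3)))
    cs,_=cv2.findContours(m,cv2.RETR_EXTERNAL,cv2.CHAIN_APPROX_NONE)
    return max(cs,key=cv2.contourArea)
E
python3 - <<'E'
from h import *
c=ctrl.camera("top")
def rect(name,cn,z):
    w=cast(c,cn[:,0,:].astype(float),z)
    r=cv2.minAreaRect((w*1000).astype(np.float32));print(name,r)
h=cv2.cvtColor(c["frame"],cv2.COLOR_BGR2HSV)
print(h[185,293],h[180,306],h[224,198],h[200,382],h[200,400])
rect("holder z22",blob(c,(10,50,90),(35,140,255),(275,165,340,235)),.022)
rect("tray z45",blob(c,(100,120,60),(125,255,255),(365,150,460,250)),.045)
rect("jar cap z91",blob(c,(5,150,120),(18,255,255),(175,200,225,245)),.091)
cv2.imwrite("pics/crop1.png",np.hstack([cv2.resize(c["frame"][195:255,170:240],None,fx=6,fy=6,interpolation=cv2.INTER_CUBIC),cv2.resize(c["frame"][170:230,275:340],None,fx=6,fy=6,interpolation=cv2.INTER_CUBIC)])[:, :800])
E
```

```text
[ 22  90 179] [ 19  78 174] [ 14 194 177] [108 153  40] [10 22 35]
holder z22 ((560.4339599609375, -14.470279693603516), (114.31002044677734, 113.59186553955078), 1.0416476726531982)
tray z45 ((552.743896484375, -296.3050231933594), (143.4581756591797, 175.2840576171875), 79.9680404663086)
jar cap z91 ((493.67041015625, 271.8817443847656), (64.0377426147461, 64.0520248413086), 44.582420349121094)
```

View pics/crop1.png

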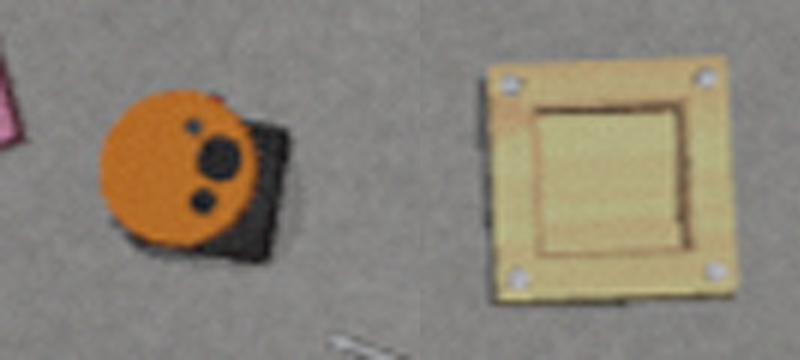

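The crop shows the jar with the stripe glint at crop (217,97), so its yaw is about -8.5°. The big hole is at (219,157), so the cap is at about 0.75 rad. The plywood holder is empty at about 1° yaw. I'll hover over the jar first.

```bash
cat >> h.py <<'E'
from scipy.spatial.transform import Rotation as Ro
def pose(): 
    o=ctrl.get_obs(); return np.array(o["ee_pos"]),Ro.from_euler("xyz",o["eef_rot"])
def down(yaw): return Ro.from_euler("xyz",[np.pi,0,yaw])
def go(*ts):
    p,R=pose()
    for t,Rt in ts: print((100*R.inv().apply(np.array(t)-p)).round(2),(R.inv()*Rt).as_rotvec().round(3))
E
python3 - <<'E'
from h import *
go(((.42,-.12,.30),down(0)),((.494,.272,.22),down(.9)))
E
```

```text
[-32.38 -37.37  -9.47] [-1.000e-03  1.000e-03 -1.305e+00]
[-68.25 -54.81  -1.44] [-1.000e-03  0.000e+00 -2.205e+00]
```

play_rows --steps '[[[-32.4,-37.4,-9.5,0,0,-1.3,1],[-32.4,-37.4,-9.5,0,0,-1.3,1],[-32.4,-37.4,-9.5,0,0,-1.3,1],[-32.4,-37.4,-9.5,0,0,-1.3,1],[-32.4,-37.4,-9.5,0,0,-1.3,1],[-32.4,-37.4,-9.5,0,0,-1.3,1],[-32.4,-37.4,-9.5,0,0,-1.3,1],[-32.4,-37.4,-9.5,0,0,-1.3,1],[-32.4,-37.4,-9.5,0,0,-1.3,1],[-32.4,-37.4,-9.5,0,0,-1.3,1],[-32.4,-37.4,-9.5,0,0,-1.3,1],[-32.4,-37.4,-9.5,0,0,-1.3,1],[-32.4,-37.4,-9.5,0,0,-1.3,1],[-32.4,-37.4,-9.5,0,0,-1.3,1],[-32.4,-37.4,-9.5,0,0,-1.3,1]]]'

```text
time_s: 1.4
ee_pos: [0.4199, -0.12, 0.2999]
eef_rot: [-3.141, 0.001, -0.004]
force: [-0.5, 0.3, -0.1]
grip_width: 0.094
```

Run:
```python
from h import *
o=ctrl.get_obs();print(o["qpos"].round(3),o["ee_pos"].round(3),o["eef_rot"].round(3))
c=ctrl.camera("wrist");cv2.imwrite("pics/w1.png",c["frame"]);np.save("w1.npy",c,allow_pickle=True)
print(c["fovy"],c["world_to_cam"].round(3).tolist())
go(((.494,.272,.22),down(.9)))
```

```text
[-3.620e-01 -1.800e-02  1.665e+00  1.000e-03  1.496e+00 -3.580e-01] [ 0.42 -0.12  0.3 ] [-3.141e+00  1.000e-03 -4.000e-03]
61.4700647976964 [[1.0, -0.004, -0.001, -0.421], [0.004, 0.963, -0.269, 0.167], [0.002, 0.269, 0.963, -0.45], [0.0, 0.0, 0.0, 1.0]]
[  7.21 -39.28   8.02] [-0.001  0.    -0.906]
```

View pics/w1.png

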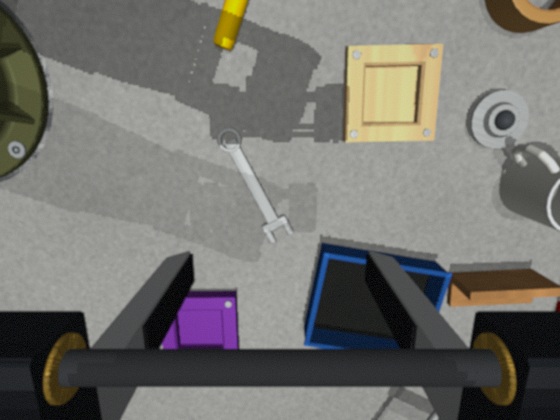

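The wrist view shows the plywood holder whole at about (393,93), the tray at (375,300) and the fingers at the bottom. Next I'll hover over the jar and refine the holder position from this frame.

play_rows --steps '[[[7.2,-39.3,8,0,0,-0.9,1],[7.2,-39.3,8,0,0,-0.9,1],[7.2,-39.3,8,0,0,-0.9,1],[7.2,-39.3,8,0,0,-0.9,1],[7.2,-39.3,8,0,0,-0.9,1],[7.2,-39.3,8,0,0,-0.9,1],[7.2,-39.3,8,0,0,-0.9,1],[7.2,-39.3,8,0,0,-0.9,1],[7.2,-39.3,8,0,0,-0.9,1],[7.2,-39.3,8,0,0,-0.9,1],[7.2,-39.3,8,0,0,-0.9,1],[7.2,-39.3,8,0,0,-0.9,1],[7.2,-39.3,8,0,0,-0.9,1]]]'

```text
time_s: 2.53
ee_pos: [0.4942, 0.2704, 0.22]
eef_rot: [-3.14, 0.001, 0.892]
force: [0.8, -0.3, 0.7]
grip_width: 0.0942
```

Run:
```python
from h import *
o=ctrl.get_obs();print(o["qpos"].round(3),o["ee_pos"].round(3),o["eef_rot"].round(3))
c=np.load("w1.npy",allow_pickle=True).item()
cn=blob(c,(12,50,90),(35,140,255),(335,35,450,150))
w=cast(c,cn[:,0,:].astype(float),.022);print("holder",cv2.minAreaRect((w*1000).astype(np.float32)))
c=ctrl.camera("wrist");cv2.imwrite("pics/w2.png",c["frame"]);np.save("w2.npy",c,allow_pickle=True)
cn=blob(c,(5,150,100),(18,255,255))
w=(cast(c,cn[:,0,:].astype(float),.091)*1000).astype(np.float32)
print("cap",cv2.fitEllipse(w),cv2.minEnclosingCircle(w),cv2.boundingRect(cn))
```

```text
[ 4.350e-01  3.200e-01  1.461e+00  1.000e-03  1.362e+00 -4.580e-01] [0.494 0.27  0.22 ] [-3.14e+00  1.00e-03  8.92e-01]
holder ((558.2227172851562, -13.920082092285156), (115.33349609375, 112.58586120605469), 0.9643914699554443)
cap ((492.1225891113281, 274.1169128417969), (65.67736053466797, 67.07106018066406), 47.11636734008789) ((492.20135498046875, 274.4150695800781), 34.20674514770508) (243, 166, 75, 74)
```

View pics/w2.png

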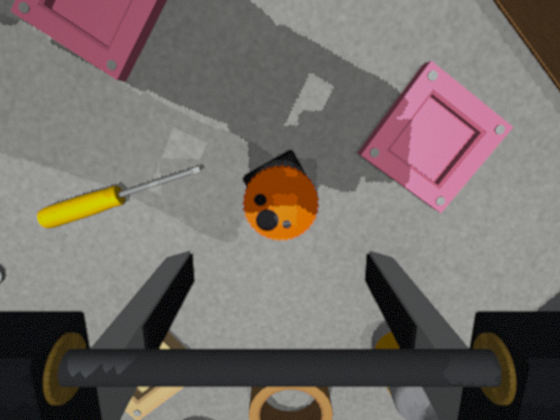

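Run:
```python
from h import *
c=np.load("w2.npy",allow_pickle=True).item()
a,b=cast(c,[(246,177),(292,151)],.02);d=b-a;print("foot edge deg",np.degrees(np.arctan2(d[1],d[0])),np.linalg.norm(d))
h,s=cast(c,[(266.5,219.5),(286.5,224.5)],.091)
for x in(h,s):
    e=x-[.4922,.2743];print("hole",np.degrees(np.arctan2(e[1],e[0])),np.linalg.norm(e))
go(((.4922,.2743,.12),down(.9)),((.4922,.2743,.039),down(.9)))
```

```text
foot edge deg 80.43069995153814 0.05661351319379665
hole -79.7748667552213 0.019484345375657994
hole -23.356987337351065 0.02019116991953138
[ 0.18 -0.4  10.04] [-0.001 -0.    -0.008]
[ 0.18 -0.39 18.14] [-0.001 -0.    -0.008]
```

play_rows --steps '[[[0.2,-0.4,4,0,0,0.01,1],[0.2,-0.4,8,0,0,0.01,1],[0.2,-0.4,11,0,0,0.01,1],[0.2,-0.4,14,0,0,0.01,1],[0.2,-0.4,16,0,0,0.01,1],[0.2,-0.4,18.1,0,0,0.01,1],[0.2,-0.4,18.1,0,0,0.01,1],[0.2,-0.4,18.1,0,0,0.01,0.3],[0.2,-0.4,18.1,0,0,0.01,0.3],[0.2,-0.4,18.1,0,0,0.01,0.3],[0.2,-0.4,18.1,0,0,0.01,0.3],[0.2,-0.4,18.1,0,0,0.01,0.3],[0.2,-0.4,18.1,0,0,0.01,0.3],[0.2,-0.4,18.1,0,0,0.01,0.3],[0.2,-0.4,17,0,0,0.01,0.3],[0.2,-0.4,15,0,0,0.01,0.3],[0.2,-0.4,11,0,0,0.01,0.3],[0.2,-0.4,7,0,0,0.01,0.3],[0.2,-0.4,7,0,0,0.01,0.3],[0.2,-0.4,7,0,0,0.01,0.3]]]' --force 45

```text
time_s: 4.25
ee_pos: [0.493, 0.2749, 0.1529]
eef_rot: [3.141, -0.004, 0.882]
force: [-0.3, -0.6, -4.1]
grip_width: 0.0687
```

Run:
```python
from h import *
o=ctrl.get_obs();print(o["qpos"].round(3),o["ee_pos"].round(4),o["eef_rot"].round(3),o["grip_width"],o["force"])
c=ctrl.camera("wrist");cv2.imwrite("pics/w3.png",c["frame"]);np.save("w3.npy",c,allow_pickle=True)
cn=blob(c,(5,150,100),(18,255,255))
p,R=pose()
w=(cast(c,cn[:,0,:].astype(float),p[2]-.039+.091)*1000).astype(np.float32)
(x,y),r=cv2.minEnclosingCircle(w);e=cv2.fitEllipse(w);print((x,y),r,e)
print("cap rel tool mm",R.inv().apply([x-1000*p[0],y-1000*p[1],0]),R.inv().apply([e[0][0]-1000*p[0],e[0][1]-1000*p[1],0]))
# place: holder (.559,-.014) yaw .017; jar yaw -9.5deg->-90+1 
print(p[2]-.039)
go(((.559,-.014,.12),down(.88-1.388)))
```

```text
[ 4.430e-01  3.770e-01  1.545e+00  1.000e-03  1.216e+00 -4.390e-01] [0.493  0.2749 0.1529] [ 3.141 -0.004  0.882] 0.06869825658941967 [-0.29144692 -0.5856474  -4.05753049]
(490.8343505859375, 276.82757568359375) 34.954978942871094 ((486.9705810546875, 280.8250427246094), (55.07978057861328, 70.64337921142578), 137.77679443359375)
cap rel tool mm [ 1.01958126 -2.55712847  0.00298032] [ 1.65025942 -8.0807751   0.00852558]
0.11165894888386804
[-18.02  23.49   3.03] [-1.00e-03  0.00e+00  1.39e+00]
```

View pics/w3.png

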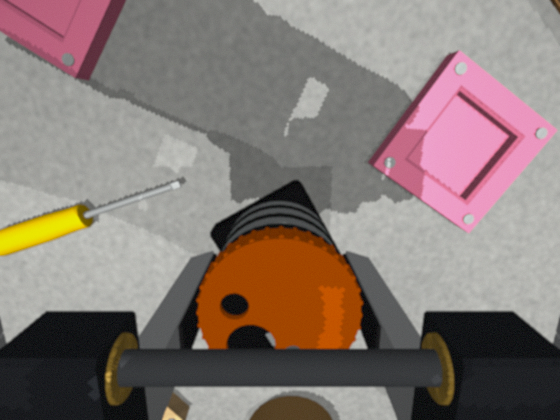

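The jar is held with the rim above the pads. The foot corners are visible at about (212,235) and (298,182). I'll compute the jar pose in the hand from those corners.

Run:
```python
from h import *
c=np.load("w3.npy",allow_pickle=True).item()
g=cv2.cvtColor(c["frame"],cv2.COLOR_BGR2GRAY)
print(g[215,225:300:6],g[185:200,297])
m=np.zeros_like(g);m[170:262,195:350]=(g[170:262,195:350]<38)*255
cs,_=cv2.findContours(m,0,cv2.CHAIN_APPROX_NONE);k=max(cs,key=cv2.contourArea)[:,0].astype(float)
def line(P,a,b):  # fit line to contour pts near segment a-b
    a,b=map(np.array,(a,b));n=np.array([a[1]-b[1],b[0]-a[0]])/np.linalg.norm(b-a)
    t=(P-a)@(b-a)/((b-a)@(b-a));s=P[(abs((P-a)@n)<5)&(t>.12)&(t<.88)]
    vx,vy,x,y=cv2.fitLine(s.astype(np.float32),cv2.DIST_HUBER,0,.01,.01).ravel();print(len(s));return np.cross([x,y,1],[x+vx,y+vy,1])
l1=line(k,(214,231),(296,182));l2=line(k,(299,183),(330,240))
x=np.cross(l1,l2);x=x[:2]/x[2];i=k[:,0].argmin();print("corner",x,"left",k[i],k[k[:,1].argmin()])
p,R=pose();z=p[2]-.039
y0=R.as_euler("xyz")[2]
for zz in (z,z+.02):
    C=cast(c,x,zz)[0];D=cast(c,k[i],zz)[0]
    # line directions in world
    def pt(l,u):return (u,-(l[2]+l[0]*u)/l[1])
    a,b=cast(c,[pt(l1,220),pt(l1,290)],zz);d1=(b-a)/np.linalg.norm(b-a)
    a,b=cast(c,[pt(l2,302),pt(l2,325)],zz);d2=(b-a)/np.linalg.norm(b-a)
    ctr=C-.032*d1+.032*d2
    print("z",zz,np.degrees(np.arctan2(d1[1],d1[0])),np.degrees(np.arctan2(d2[1],d2[0])),"len",np.linalg.norm(C-D),"ctr rel tool",(1000*R.inv().apply([*(ctr-p[:2]),0])).round(1))
```

```text
[167  67   9  68  50  80  55  23  15  22  13  28  62] [14 14 13 14 18 16 13 16 18 19 14 18 15 15 20]
111
36
corner [297.6934688  178.10388456] left [212. 231.] [293. 181.]
z 0.11165894888386804 81.62951325626716 -11.233585376418228 len 0.06547990204646768 ctr rel tool [ 0.9  3.7 -0. ]
z 0.13165894888386803 81.62951325626707 -11.233585376418148 len 0.05952103756645967 ctr rel tool [-0.3  0.3 -0. ]
```

Run:
```python
from h import *
go(((.5602,-.0129,.14),down(-.506)),((.5602,-.0129,.066),down(-.506)))
```

```text
[-17.86  23.51   1.03] [-1.000e-03  0.000e+00  1.388e+00]
[-17.86  23.52   8.43] [-1.000e-03  0.000e+00  1.388e+00]
```

play_rows --steps '[[[-17.9,23.5,1,0,0,1.388,0.3],[-17.9,23.5,1,0,0,1.388,0.3],[-17.9,23.5,1,0,0,1.388,0.3],[-17.9,23.5,1,0,0,1.388,0.3],[-17.9,23.5,1,0,0,1.388,0.3],[-17.9,23.5,1,0,0,1.388,0.3],[-17.9,23.5,1,0,0,1.388,0.3],[-17.9,23.5,1,0,0,1.388,0.3],[-17.9,23.5,1,0,0,1.388,0.3],[-17.9,23.5,1,0,0,1.388,0.3],[-17.9,23.5,1,0,0,1.388,0.3],[-17.9,23.5,1,0,0,1.388,0.3],[-17.9,23.5,1,0,0,1.388,0.3],[-17.9,23.5,3,0,0,1.388,0.3],[-17.9,23.5,6,0,0,1.388,0.3],[-17.9,23.5,8.4,0,0,1.388,0.3],[-17.9,23.5,8.4,0,0,1.388,0.3],[-17.9,23.5,8.4,0,0,1.388,0.3]]]'

```text
time_s: 5.8
ee_pos: [0.5592, -0.0129, 0.0656]
eef_rot: [3.141, 0.003, -0.503]
force: [0.2, 0.5, -3.9]
grip_width: 0.0687
```

Run:
```python
from h import *
o=ctrl.get_obs();print(o["qpos"].round(3),o["ee_pos"].round(4),o["eef_rot"].round(3),o["force"])
c=ctrl.camera("wrist");d=ctrl.camera("scene");np.save("w4.npy",c,allow_pickle=True)
q=proj(d,[.5595,-.0142,.05])[0].astype(int)
s=d["frame"][q[1]-45:q[1]+45,q[0]-60:q[0]+60]
cv2.imwrite("pics/w4.png",np.hstack([cv2.resize(s,(480,360),interpolation=cv2.INTER_CUBIC),c["frame"][60:420,130:450]]))
```

```text
[-8.900e-02  4.750e-01  1.628e+00  1.000e-03  1.042e+00  4.130e-01] [ 0.5592 -0.0129  0.0656] [ 3.141e+00  3.000e-03 -5.030e-01] [ 0.18722818  0.50212835 -3.90847864]
```

View pics/w4.png

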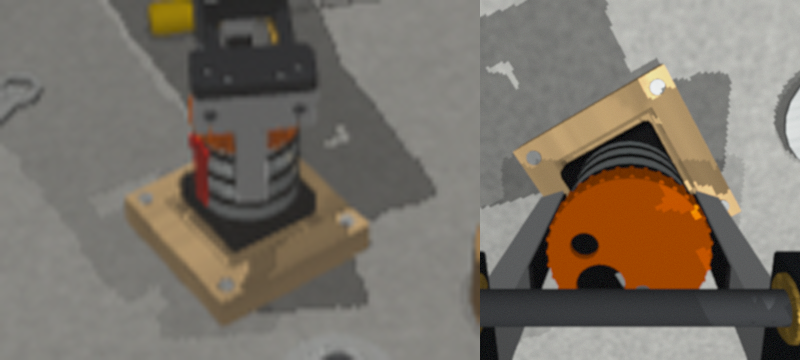

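The red stripe faces -y and the foot sits square over the pocket. Next I lower and release.

play_rows --steps '[[[0,0,0.8,0,0,0,0.3],[0,0,1.4,0,0,0,0.3],[0,0,1.8,0,0,0,0.3],[0,0,2.0,0,0,0,0.3],[0,0,2.0,0,0,0,0.3],[0,0,2.0,0,0,0,0.3]]]'

```text
time_s: 6.4
ee_pos: [0.5608, -0.0121, 0.0526]
eef_rot: [-3.138, -0.002, -0.503]
force: [-28.4, 8.1, 48.0]
grip_width: 0.068
```

play_rows --steps '[[[0,0,-0.6,0,0,0,0.3],[0,0,-0.9,0,0,0,0.3],[-0.3,0.2,-0.9,0,0,0,0.3],[-0.3,0.2,-0.9,0,0,0,0.3],[-0.3,0.2,-0.4,0,0,0,0.3],[-0.3,0.2,0,0,0,0,0.3],[-0.3,0.2,0.3,0,0,0,0.3],[-0.3,0.2,0.5,0,0,0,0.3],[-0.3,0.2,0.5,0,0,0,0.3]]]'

```text
time_s: 7.15
ee_pos: [0.5568, -0.0124, 0.0466]
eef_rot: [-3.139, -0.001, -0.503]
force: [-0.6, 1.4, -3.4]
grip_width: 0.0681
```

play_rows --steps '[[[0,0,0.15,0,0,0,0.3],[0,0,0.25,0,0,0,0.3],[0,0,0.25,0,0,0,0.3]]]'

```text
time_s: 7.4
ee_pos: [0.5568, -0.0124, 0.0439]
eef_rot: [-3.139, -0.0, -0.503]
force: [0.6, -0.8, -4.1]
grip_width: 0.0681
```

play_rows --steps '[[[0,0,0.2,0,0,0,0.3],[0,0,0.4,0,0,0,0.3],[0,0,0.4,0,0,0,0.3]]]'

```text
time_s: 7.65
ee_pos: [0.5566, -0.0123, 0.0395]
eef_rot: [-3.139, 0.0, -0.503]
force: [-0.3, -0.0, -3.9]
grip_width: 0.0679
```

play_rows --steps '[[[0,0,0.2,0,0,0,0.3],[0,0,0.4,0,0,0,0.3],[0,0,0.5,0,0,0,0.3],[0,0,0.5,0,0,0,0.3]]]'

```text
time_s: 7.98
ee_pos: [0.559, -0.0123, 0.0375]
eef_rot: [-3.137, -0.005, -0.502]
force: [0.4, 1.6, 20.3]
grip_width: 0.0679
```

play_rows --steps '[[[0,0,-0.1,0,0,0,1],[0,0,-0.1,0,0,0,1],[0,0,-0.1,0,0,0,1],[0,0,-0.1,0,0,0,1],[0,0,-0.1,0,0,0,1],[0,0,-0.1,0,0,0,1],[0,0,-3,0,0,0,1],[0,0,-7,0,0,0,1],[0,0,-11,0,0,0,1],[0,0,-15,0,0,0,1],[0,0,-15,0,0,0,1],[0,0,-15,0,0,0,1]]]'

```text
time_s: 8.98
ee_pos: [0.5586, -0.0127, 0.1893]
eef_rot: [-3.135, -0.009, -0.502]
force: [0.4, -0.3, -1.1]
grip_width: 0.0942
```

Run:
```python
from h import *
c=ctrl.camera("wrist");d=ctrl.camera("scene");np.save("w5.npy",c,allow_pickle=True)
cn=blob(c,(5,150,100),(18,255,255));p,R=pose();print(p)
for z in(.097,.103):
  w=(cast(c,cn[:,0,:].astype(float),z)*1000).astype(np.float32);print(z,cv2.minEnclosingCircle(w),cv2.boundingRect(cn))
x,y,ww,hh=cv2.boundingRect(cn)
q=proj(d,[.5595,-.0142,.05])[0].astype(int)
s=d["frame"][q[1]-45:q[1]+45,q[0]-60:q[0]+60]
q=(x+ww//2,y+hh//2+10);t=c["frame"][max(0,q[1]-90):q[1]+90,q[0]-80:q[0]+80]
cv2.imwrite("pics/w5.png",np.hstack([cv2.resize(s,(480,360),interpolation=cv2.INTER_CUBIC),cv2.resize(t,(320,360),interpolation=cv2.INTER_CUBIC)]));print(q)
```

```text
[ 0.55739884 -0.01258041  0.18620884]
0.097 ((559.3953857421875, -13.013724327087402), 34.37815475463867) (236, 179, 85, 83)
0.103 ((560.1920166015625, -11.493096351623535), 33.618202209472656) (236, 179, 85, 83)
(278, 230)
```

View pics/w5.png

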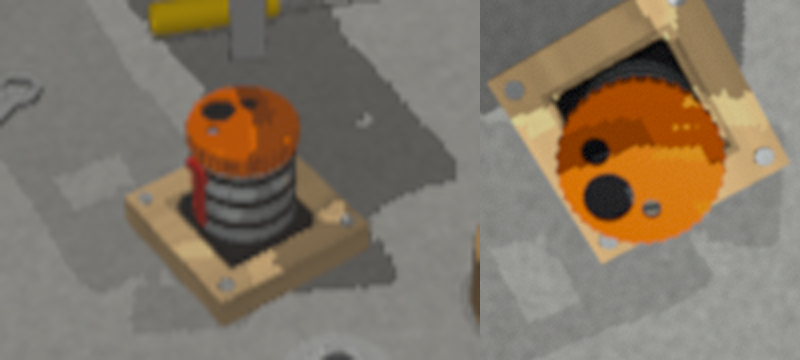

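The jar is seated in the pocket: the foot is nearly flush, the stripe faces -y, and the cap centre is at (559,-13) mm. Next I measure the hole angle and the move down to the rim.

Run:
```python
from h import *
c=np.load("w5.npy",allow_pickle=True).item()
def hole(u,v): 
    # crop -> frame pixels
    return ((u-480)/2+278-80, v/2+230-90)
O=np.array([.5594,-.0132])
for n,uv in (("big",(608,197)),("small",(652,209)),("mid",(595,151))):
    e=cast(c,hole(*uv),.097)[0]-O;print(n,np.degrees(np.arctan2(e[1],e[0])),np.linalg.norm(e))
go(((.5594,-.0132,.072),down(-.502)))
```

```text
big -161.2212592492856 0.019381128220100803
small -105.06949801214915 0.0200765021023175
mid 135.71814339435878 0.018681059749440194
[1.600e-01 1.000e-02 1.142e+01] [-0.004 -0.004 -0.   ]
```

play_rows --steps '[[[0.15,0,4,0,0,0,1],[0.15,0,8,0,0,0,1],[0.15,0,10.5,0,0,0,1],[0.15,0,11.4,0,0,0,1],[0.15,0,11.4,0,0,0,0.3],[0.15,0,11.4,0,0,0,0.3],[0.15,0,11.4,0,0,0,0.3],[0.15,0,11.4,0,0,0,0.3],[0.15,0,11.4,0,0,0,0.3],[0.15,0,11.4,0,0,0,0.3]]]' --force 35

```text
time_s: 9.92
ee_pos: [0.56, -0.0131, 0.0737]
eef_rot: [-3.136, -0.006, -0.502]
force: [-1.8, -0.3, 6.8]
grip_width: 0.0685
```

play_rows --steps '[[[0,0,0,0,0,-0.1,0.3],[0,0,0,0,0,-0.2,0.3],[0,0,0,0,0,-0.3,0.3],[0,0,0,0,0,-0.4,0.3],[0,0,0,0,0,-0.5,0.3],[0,0,0,0,0,-0.6,0.3],[0,0,0,0,0,-0.7,0.3],[0,0,0,0,0,-0.8,0.3],[0,0,0,0,0,-0.9,0.3],[0,0,0,0,0,-1.0,0.3],[0,0,0,0,0,-1.1,0.3],[0,0,0,0,0,-1.2,0.3],[0,0,0,0,0,-1.27,0.3],[0,0,0,0,0,-1.27,0.3],[0,0,0,0,0,-1.27,0.3]]]'

```text
time_s: 11.17
ee_pos: [0.5592, -0.0129, 0.0741]
eef_rot: [3.139, -0.006, 0.768]
force: [-6.0, 1.1, 3.4]
grip_width: 0.0681
```

play_rows --steps '[[[0,0,0,0,0,0,1],[0,0,0,0,0,0,1],[0,0,0,0,0,0,1],[0,0,0,0,0,0,1],[0,0,0,0,0,0,1],[0,0,0,0,0,0,1],[0,0,-4,0,0,0,1],[0,0,-8,0,0,0,1],[0,0,-11.5,0,0,0,1],[0,0,-11.5,0,0,0,1],[0,0,-11.5,0,0,0,1]]]'

```text
time_s: 12.08
ee_pos: [0.5592, -0.0132, 0.1909]
eef_rot: [3.136, -0.008, 0.768]
force: [-0.2, 0.4, -0.8]
grip_width: 0.0942
```

Run:
```python
from h import *
c=ctrl.camera("wrist");np.save("w6.npy",c,allow_pickle=True)
o=ctrl.get_obs();print(o["qpos"].round(3),o["ee_pos"].round(4),o["eef_rot"].round(3))
cn=blob(c,(5,150,100),(18,255,255))
w=(cast(c,cn[:,0,:].astype(float),.097)*1000).astype(np.float32);(O,r)=cv2.minEnclosingCircle(w);O=np.array(O)/1000;print(O,r)
x,y,ww,hh=cv2.boundingRect(cn);g=cv2.cvtColor(c["frame"],cv2.COLOR_BGR2GRAY);m=np.zeros_like(g)
cv2.circle(m,(x+ww//2,y+hh//2),int(ww*.42),255,-1);m&=((g<45)*255).astype(np.uint8)
for k in cv2.findContours(m,0,2)[0]:
    a=cv2.contourArea(k)
    if a>15:
        (u,v),rr=cv2.minEnclosingCircle(k);e=cast(c,(u,v),.097)[0]-O;print("hole",u,v,rr,np.degrees(np.arctan2(e[1],e[0])),np.linalg.norm(e))
q=(x+ww//2,y+hh//2);t=c["frame"][max(0,q[1]-90):q[1]+90,q[0]-90:q[0]+90]
cv2.imwrite("pics/w6.png",cv2.resize(t,(400,400)))
```

```text
[-0.09   0.329  1.522  0.003  1.284 -0.859] [ 0.5585 -0.0132  0.189 ] [ 3.138 -0.006  0.768]
[ 0.55989709 -0.01279679] 34.535491943359375
hole 283.5 240.5 2.9155757427215576 -33.73705128254753 0.019350186477447868
hole 256.5 240.5 7.106435298919678 -89.57664402208735 0.026017397693009193
hole 255.5 211.5 6.670932292938232 -153.20888470000583 0.0191652523339518
```

The cap now reads about 1.87 rad (small hole 1.865, mid hole 1.88), which is in range. Next is the slanted grasp of the body: jaws along world x, tool leaned 35° towards -y.

```bash
cat >> h.py <<'E'
def tip(yaw,a): return Ro.from_euler("z",yaw)*Ro.from_euler("x",a)*Ro.from_euler("x",np.pi)
def tcp(G,R,back=0): return np.array(G)+R.apply([0,0,ctrl.grip_depth-back])
E
python3 - <<'E'
from h import *
G=(.5597,-.0130,.064);R=tip(.017,-.61)
go((tcp(G,R,.13),R),(tcp(G,R),R))
E
```

```text
[ 4.43 -4.59  3.4 ] [-0.58  -0.236  0.725]
[-0.72  0.82 14.04] [-0.58  -0.236  0.725]
```

play_rows --steps '[[[4.4,-4.6,3.4,-0.58,-0.236,0.725,1],[4.4,-4.6,3.4,-0.58,-0.236,0.725,1],[4.4,-4.6,3.4,-0.58,-0.236,0.725,1],[4.4,-4.6,3.4,-0.58,-0.236,0.725,1],[4.4,-4.6,3.4,-0.58,-0.236,0.725,1],[4.4,-4.6,3.4,-0.58,-0.236,0.725,1],[4.4,-4.6,3.4,-0.58,-0.236,0.725,1],[4.4,-4.6,3.4,-0.58,-0.236,0.725,1],[4.4,-4.6,3.4,-0.58,-0.236,0.725,1],[4.4,-4.6,3.4,-0.58,-0.236,0.725,1],[4.4,-4.6,3.4,-0.58,-0.236,0.725,1]]]'

```text
time_s: 13.05
ee_pos: [0.5582, 0.0503, 0.1543]
eef_rot: [2.534, 0.003, 0.02]
force: [-0.3, -0.1, -0.9]
grip_width: 0.0941
```

Run:
```python
from h import *
o=ctrl.get_obs();print(o["qpos"].round(3),o["ee_pos"].round(4),o["eef_rot"].round(3))
G=(.5597,-.0130,.064);R=tip(.017,-.61)
go((tcp(G,R,.13),R),(tcp(G,R),R))
```

```text
[ 0.291  0.488  1.501 -0.594  1.378  0.456] [0.5582 0.0503 0.1543] [2.534 0.003 0.02 ]
[ 0.05  0.02 -0.09] [-0.002  0.001  0.004]
[ 0.06  0.05 12.91] [-0.002  0.001  0.004]
```

play_rows --steps '[[[0.1,0,4,0,0,0,1],[0.1,0,8,0,0,0,1],[0.1,0,11,0,0,0,1],[0.1,0,12.9,0,0,0,1],[0.1,0,12.9,0,0,0,1],[0.1,0,12.9,0,0,0,1],[0.1,0,12.9,0,0,0,0.3],[0.1,0,12.9,0,0,0,0.3],[0.1,0,12.9,0,0,0,0.3],[0.1,0,12.9,0,0,0,0.3],[0.1,0,12.9,0,0,0,0.3],[0.1,0,12.9,0,0,0,0.3],[0.1,0,12.9,0,0,0,0.3]]]' --force 58

```text
time_s: 14.13
ee_pos: [0.5602, -0.0229, 0.049]
eef_rot: [2.534, 0.003, 0.02]
force: [-6.2, 3.1, 6.5]
grip_width: 0.0639
```

play_rows --steps '[[[0,0.6,-0.8,0,0,0,0.3],[0,1.7,-2.5,0,0,0,0.3],[0,3.4,-4.9,0,0,0,0.3],[0,5.7,-8.2,0,0,0,0.3],[0,8.0,-11.5,0,0,0,0.3],[0,8.6,-12.3,0,0,0,0.3],[0,8.6,-12.3,0,0,0,0.3]]]'

```text
time_s: 14.72
ee_pos: [0.5616, -0.023, 0.2025]
eef_rot: [2.535, -0.003, 0.02]
force: [-0.3, 0.2, -4.3]
grip_width: 0.0642
```

Run:
```python
from h import *
o=ctrl.get_obs();print(o["qpos"].round(3),o["ee_pos"].round(4),o["eef_rot"].round(3),o["force"])
c=ctrl.camera("scene");d=ctrl.camera("wrist")
p,R=pose();q=proj(c,R.apply([0,0,-.019])+p)[0].astype(int)
s=c["frame"][max(0,q[1]-60):q[1]+60,q[0]-70:q[0]+70]
cv2.imwrite("pics/w7.png",np.hstack([cv2.resize(s,(420,360)),d["frame"][60:420,110:490]]))
t=ctrl.camera("top");cn=blob(t,(100,120,60),(125,255,255),(365,150,460,250))
print("tray",cv2.minAreaRect((cast(t,cn[:,0,:].astype(float),.045)*1000).astype(np.float32)))
```

```text
[ 0.167  0.396  1.515 -0.614  1.372  0.317] [ 0.5616 -0.023   0.2025] [ 2.535 -0.003  0.02 ] [-0.26471798  0.23218225 -4.31043435]
tray ((552.5537109375, -296.26025390625), (143.5049285888672, 175.70263671875), 79.94689178466797)
```

View pics/w7.png

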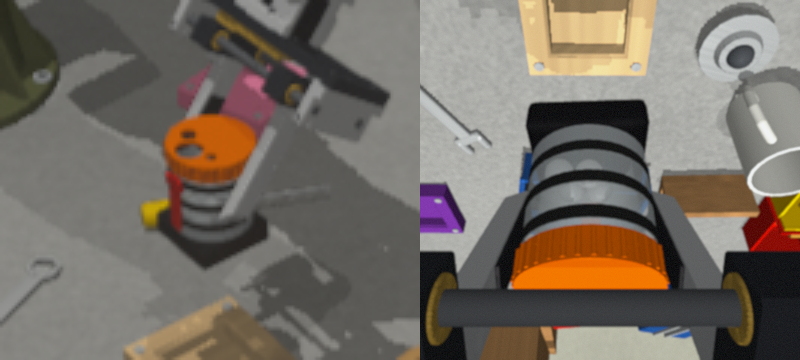

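The jar is held upright with the big opening over the stripe side. The balls are visible in the body. Next I carry it to the tray, tipping to about 77° on the way.

Run:
```python
from h import *
psi=-.45;d=np.array([np.sin(psi),-np.cos(psi)])
g=np.array([.553,-.297])-d*.068
print(g)
R=tip(psi,.74);go((tcp((*g,.19),R),R))
```

```text
[ 0.58257766 -0.2357696 ]
[ 2.44 15.36 13.22] [1.323 0.04  0.505]
```

play_rows --steps '[[[2.4,15.4,13.2,1.323,0.04,0.505,0.3],[2.4,15.4,13.2,1.323,0.04,0.505,0.3],[2.4,15.4,13.2,1.323,0.04,0.505,0.3],[2.4,15.4,13.2,1.323,0.04,0.505,0.3],[2.4,15.4,13.2,1.323,0.04,0.505,0.3],[2.4,15.4,13.2,1.323,0.04,0.505,0.3],[2.4,15.4,13.2,1.323,0.04,0.505,0.3],[2.4,15.4,13.2,1.323,0.04,0.505,0.3],[2.4,15.4,13.2,1.323,0.04,0.505,0.3],[2.4,15.4,13.2,1.323,0.04,0.505,0.3],[2.4,15.4,13.2,1.323,0.04,0.505,0.3],[2.4,15.4,13.2,1.323,0.04,0.505,0.3],[2.4,15.4,13.2,1.323,0.04,0.505,0.3],[2.4,15.4,13.2,1.323,0.04,0.505,0.3]]]'

```text
time_s: 16.03
ee_pos: [0.5871, -0.2247, 0.1742]
eef_rot: [-2.403, 0.004, -0.45]
force: [0.9, -0.1, -3.8]
grip_width: 0.0638
```

Run:
```python
from h import *
o=ctrl.get_obs();print(o["qpos"].round(3),o["ee_pos"].round(4),o["eef_rot"].round(3),o["force"])
psi=-.45;d=np.array([np.sin(psi),-np.cos(psi)])
g=np.array([.553,-.297])-d*.068
R=tip(psi,.74);R2=tip(psi,1.27);go((tcp((*g,.11),R),R),(tcp((*g,.11),R2),R2))
c=ctrl.camera("scene");q=proj(c,[*g,.15])[0].astype(int)
cv2.imwrite("pics/w8.png",cv2.resize(c["frame"][max(0,q[1]-110):q[1]+100,max(0,q[0]-140):q[0]+140],(800,600)))
```

```text
[-0.71   0.591  1.348  0.712  1.468 -0.433] [ 0.5871 -0.2247  0.1742] [-2.403  0.004 -0.45 ] [ 0.85705755 -0.0705959  -3.84432975]
[0.1  5.2  5.83] [ 0.002  0.002 -0.003]
[0.1  4.25 5.57] [ 0.532  0.002 -0.003]
```

View pics/w8.png

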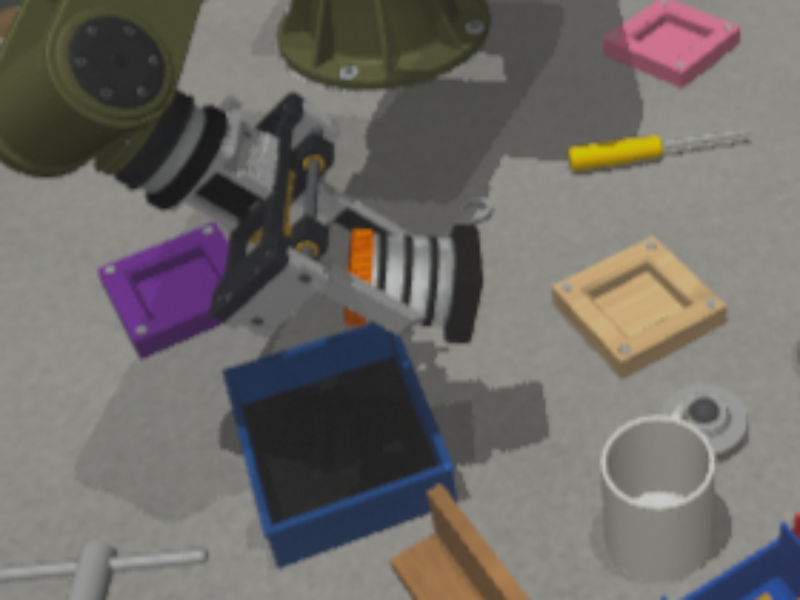

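The jar is tipped about 78° beside and above the tray and no balls are out. I'll lower it and tip it through.

play_rows --steps '[[[0.1,2.6,2.9,0,0,0,0.3],[0.1,5.2,5.8,0,0,0,0.3],[0.1,5.2,5.8,0,0,0,0.3],[0.1,5,5.8,0.1,0,0,0.3],[0.1,4.8,5.75,0.2,0,0,0.3],[0.1,4.65,5.7,0.3,0,0,0.3],[0.1,4.45,5.65,0.4,0,0,0.3],[0.1,4.3,5.6,0.5,0,0,0.3],[0.1,4.25,5.6,0.53,0,0,0.3],[0.1,4.25,5.6,0.53,0,0,0.3],[0.1,4.25,5.6,0.53,0,0,0.3],[0.1,4.25,5.6,0.53,0,0,0.3],[0.1,4.25,5.6,0.53,0,0,0.3],[0.1,4.25,5.6,0.53,0,0,0.3],[0.1,4.25,5.6,0.53,0,0,0.3],[0.1,4.25,5.6,0.53,0,0,0.3],[0.1,4.25,5.6,0.53,0,0,0.3],[0.1,4.25,5.6,0.53,0,0,0.3]]]'

```text
time_s: 17.58
ee_pos: [0.5911, -0.2191, 0.1053]
eef_rot: [-1.874, 0.002, -0.449]
force: [0.5, 0.3, -3.6]
grip_width: 0.0639
```

Run:
```python
from h import *
o=ctrl.get_obs();print(o["qpos"].round(3),o["ee_pos"].round(4),o["eef_rot"].round(3),o["force"])
c=ctrl.camera("scene");t=ctrl.camera("top")
q=proj(c,[.565,-.27,.06])[0].astype(int);r=proj(t,[.553,-.297,.02])[0].astype(int)
a=c["frame"][q[1]-60:q[1]+60,q[0]-70:q[0]+70];b=t["frame"][r[1]-50:r[1]+50,r[0]-50:r[0]+50]
cv2.imwrite("pics/w9.png",np.hstack([cv2.resize(a,(420,360),interpolation=cv2.INTER_CUBIC),cv2.resize(b,(360,360),interpolation=cv2.INTER_CUBIC)]))
```

```text
[-0.812  0.882  1.344  1.11   1.658 -0.73 ] [ 0.5911 -0.2191  0.1053] [-1.874  0.002 -0.449] [ 0.4630939   0.33747009 -3.60353668]
```

View pics/w9.png

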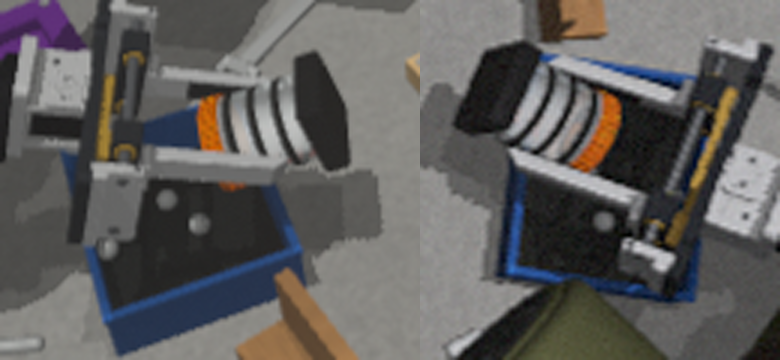

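Three balls are visible in the tray at crop (167,198), (199,223) and (105,246). The fourth may be hidden or still inside, so I'll rock and roll the jar a little.

play_rows --steps '[[[0,0,0,-0.12,0,0,0.3],[0,0,0,-0.24,0,0,0.3],[0,0,0,-0.3,0.05,-0.08,0.3],[0,0,0,-0.2,0.12,-0.17,0.3],[0,0,0,-0.08,0.14,-0.2,0.3],[0,0,0,0.03,0.14,-0.2,0.3],[0,0,0,0.06,0.14,-0.2,0.3],[0,0,0,0.06,0.07,-0.1,0.3],[0,0,0,0.06,0,0,0.3],[0,0,0,0.06,-0.07,0.1,0.3],[0,0,0,0.06,-0.14,0.2,0.3],[0,0,0,0.06,-0.14,0.2,0.3],[0,0,0,0.06,-0.07,0.1,0.3],[0,0,0,0.06,0,0,0.3],[0,0,0,0.06,0,0,0.3],[0,0,0,0.06,0,0,0.3],[0,0,0,0,0,0,0.3]]]'

```text
time_s: 19.1
ee_pos: [0.5904, -0.2191, 0.1037]
eef_rot: [-1.872, 0.007, -0.449]
force: [0.3, 0.7, -3.9]
grip_width: 0.0642
```

Run:
```python
from h import *
g=(.5595,-.22,.22);psi=-.45
R=tip(psi,.3);R2=tip(.017,-.61)
go((tcp((.58,-.21,.2),R),R),(tcp((.58,-.17,.24),R2),R2))
```

```text
[-1.38 -7.74 -1.44] [-0.97   0.006 -0.005]
[ -2.67 -12.42  -0.71] [-1.843 -0.168 -0.515]
```

play_rows --steps '[[[-0.4,-2.5,-0.5,-0.12,0,0,0.3],[-0.8,-5,-1,-0.36,0,0,0.3],[-1.4,-7.7,-1.4,-0.6,0,0,0.3],[-1.4,-7.7,-1.4,-0.97,0,0,0.3],[-1.4,-7.7,-1.4,-0.97,0,0,0.3],[-1.4,-7.7,-1.4,-0.97,0,0,0.3],[-1.4,-7.7,-1.4,-0.97,0,0,0.3],[-1.4,-7.7,-1.4,-0.97,0,0,0.3],[-2.7,-12.4,-0.7,-1.84,-0.17,-0.515,0.3],[-2.7,-12.4,-0.7,-1.84,-0.17,-0.515,0.3],[-2.7,-12.4,-0.7,-1.84,-0.17,-0.515,0.3],[-2.7,-12.4,-0.7,-1.84,-0.17,-0.515,0.3],[-2.7,-12.4,-0.7,-1.84,-0.17,-0.515,0.3],[-2.7,-12.4,-0.7,-1.84,-0.17,-0.515,0.3],[-2.7,-12.4,-0.7,-1.84,-0.17,-0.515,0.3],[-2.7,-12.4,-0.7,-1.84,-0.17,-0.515,0.3],[-2.7,-12.4,-0.7,-1.84,-0.17,-0.515,0.3],[-2.7,-12.4,-0.7,-1.84,-0.17,-0.515,0.3]]]'

```text
time_s: 20.6
ee_pos: [0.58, -0.1793, 0.2238]
eef_rot: [2.536, 0.002, 0.017]
force: [0.2, 0.7, -3.7]
grip_width: 0.0641
```

Run:
```python
from h import *
o=ctrl.get_obs();print(o["qpos"].round(3),o["ee_pos"].round(4),o["eef_rot"].round(3),o["force"])
c=ctrl.camera("scene");t=ctrl.camera("top")
for n,k,z in(("scene",c,.013),("top",t,.013)):
    g=cv2.cvtColor(k["frame"],cv2.COLOR_BGR2GRAY)
    yw=np.radians(-10);Rz=np.array([[np.cos(yw),-np.sin(yw)],[np.sin(yw),np.cos(yw)]])
    P=np.array([[.078,.063],[.078,-.063],[-.078,-.063],[-.078,.063]])@Rz.T+[.553,-.297]
    m=np.zeros_like(g);cv2.fillPoly(m,[proj(k,np.c_[P,np.full(4,.005)]).astype(np.int32)],255)
    h=cv2.cvtColor(k["frame"],cv2.COLOR_BGR2HSV);mm=m&((g>75)&(h[...,1]<90)).astype(np.uint8)*255
    for b in cv2.findContours(mm,0,2)[0]:
        (u,v),r=cv2.minEnclosingCircle(b);w=cast(k,(u,v),z)[0]
        if r>1:print(n,round(u),round(v),round(r,1),(Rz.T@(w-[.553,-.297])*1000).round())
q=proj(c,[.553,-.297,.02])[0].astype(int);r=proj(t,[.553,-.297,.02])[0].astype(int)
a=c["frame"][q[1]-60:q[1]+60,q[0]-70:q[0]+70];b=t["frame"][r[1]-60:r[1]+60,r[0]-60:r[0]+60]
cv2.imwrite("pics/w10.png",np.hstack([cv2.resize(a,(420,360),interpolation=cv2.INTER_CUBIC),cv2.resize(b,(360,360),interpolation=cv2.INTER_CUBIC)]))
```

```text
[-0.107  0.387  1.475 -0.634  1.264  0.068] [ 0.58   -0.1793  0.2238] [2.536e+00 2.000e-03 1.700e-02] [ 0.21440543  0.68043447 -3.70428023]
scene 144 319 3.4 [ -8. -57.]
scene 175 311 3.6 [-1. 12.]
scene 149 306 3.2 [-42. -39.]
scene 164 303 3.4 [-36.  -5.]
top 419 215 2.7 [-35. -40.]
top 408 211 2.6 [-29.  -7.]
top 426 204 2.2 [ -1. -56.]
top 383 200 2.0 [-9. 65.]
top 403 198 2.8 [ 7. 10.]
top 386 189 3.4 [24. 62.]
```

View pics/w10.png

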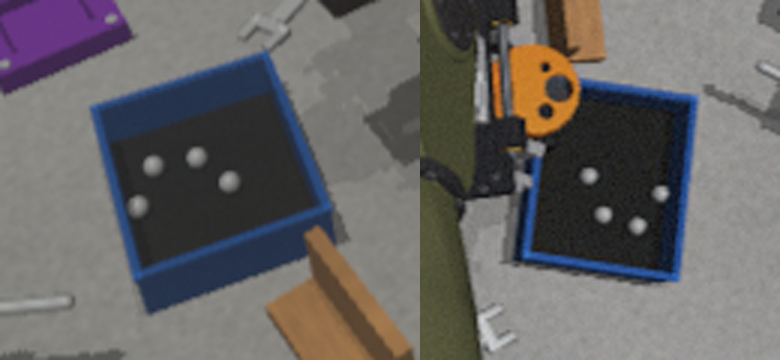

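All four balls lie in the tray, with tray-frame positions consistent in both views. I'll stand the jar on the free bench at about (0.51, 0.13).

Run:
```python
from h import *
R=tip(.017,-.61)
for z in(.16,.065,.059):go((tcp((.51,.13,z),R),R))
```

```text
[ -6.55 -29.33 -10.51] [-0.006  0.001 -0.002]
[ -6.56 -34.72  -2.69] [-0.006  0.001 -0.002]
[ -6.56 -35.06  -2.19] [-0.006  0.001 -0.002]
```

play_rows --steps '[[[-6.6,-29.3,-10.5,-0.006,0,0,0.3],[-6.6,-29.3,-10.5,-0.006,0,0,0.3],[-6.6,-29.3,-10.5,-0.006,0,0,0.3],[-6.6,-29.3,-10.5,-0.006,0,0,0.3],[-6.6,-29.3,-10.5,-0.006,0,0,0.3],[-6.6,-29.3,-10.5,-0.006,0,0,0.3],[-6.6,-29.3,-10.5,-0.006,0,0,0.3],[-6.6,-29.3,-10.5,-0.006,0,0,0.3],[-6.6,-29.3,-10.5,-0.006,0,0,0.3],[-6.6,-31,-8,-0.006,0,0,0.3],[-6.6,-32.7,-5.6,-0.006,0,0,0.3],[-6.6,-34,-3.7,-0.006,0,0,0.3],[-6.6,-34.7,-2.7,-0.006,0,0,0.3],[-6.6,-34.7,-2.7,-0.006,0,0,0.3],[-6.6,-34.7,-2.7,-0.006,0,0,0.3]]]'

```text
time_s: 21.95
ee_pos: [0.5104, 0.1187, 0.0506]
eef_rot: [2.532, -0.001, 0.013]
force: [-0.3, 0.0, -2.4]
grip_width: 0.0638
```

Run:
```python
from h import *
c=ctrl.camera("scene");o=ctrl.get_obs();print(o["ee_pos"].round(4),o["force"].round(1))
q=proj(c,[.51,.13,.05])[0].astype(int)
cv2.imwrite("pics/w11.png",cv2.resize(c["frame"][q[1]-60:q[1]+60,q[0]-80:q[0]+80],(800,600),interpolation=cv2.INTER_CUBIC))
# tilt check: red stripe / black foot edges
```

```text
[0.5107 0.119  0.0513] [ 0.3  0.1 -2.2]
```

play_rows --steps '[[[0,-0.17,0.25,0,0,0,0.3],[0,-0.3,0.45,0,0,0,0.3],[0,-0.3,0.45,0,0,0,0.3]]]'

```text
time_s: 22.25
ee_pos: [0.511, 0.1189, 0.0463]
eef_rot: [2.533, -0.003, 0.013]
force: [0.2, -0.3, -3.2]
grip_width: 0.0641
```

play_rows --steps '[[[0,-0.12,0.16,0,0,0,0.3],[0,-0.23,0.33,0,0,0,0.3],[0,-0.23,0.33,0,0,0,0.3]]]'

```text
time_s: 22.5
ee_pos: [0.5113, 0.1186, 0.0436]
eef_rot: [2.531, -0.004, 0.013]
force: [-5.1, -2.1, 11.9]
grip_width: 0.0639
```

Contact is made with the bench. Next I release and back off along the tool axis.

play_rows --steps '[[[0,0,0,0,0,0,1],[0,0,0,0,0,0,1],[0,0,0,0,0,0,1],[0,0,0,0,0,0,1],[0,0,0,0,0,0,1],[0,0,0,0,0,0,1],[0,0,0,0,0,0,1],[0,0,-3,0,0,0,1],[0,0,-7,0,0,0,1],[0,0,-11,0,0,0,1],[0,0,-15,0,0,0,1],[0,0,-15,0,0,0,1],[0,0,-15,0,0,0,1],[0,0,-15,0,0,0,1]]]'

```text
time_s: 23.67
ee_pos: [0.5094, 0.2042, 0.1657]
eef_rot: [2.531, -0.003, 0.013]
force: [0.1, 0.0, -0.1]
grip_width: 0.0939
```

Run:
```python
from h import *
c=ctrl.camera("scene");o=ctrl.get_obs();print(o["ee_pos"].round(4),o["force"].round(1),o["joint_vel"].round(3))
cv2.imwrite("pics/w12.png",cv2.resize(c["frame"][110:410,80:480],(800,600),interpolation=cv2.INTER_CUBIC))
```

```text
[0.5093 0.2038 0.1653] [-0.3  0.   0.4] [-0.006  0.006  0.003  0.002  0.004 -0.001]
```

No more pictures, so I'll check by numbers: the cap's height and place from two views, the foot, and the balls.

Run:
```python
from h import *
for n in("scene","top"):
    k=ctrl.camera(n);q=proj(k,[.51,.13,.09])[0].astype(int);roi=(q[0]-35,q[1]-35,q[0]+35,q[1]+35)
    cn=blob(k,(3,140,70),(18,255,255),roi);x,y,w,h=cv2.boundingRect(cn)
    P=cast(k,cn[:,0].astype(float),.091);(c,r)=cv2.minEnclosingCircle((P*1000).astype(np.float32))
    print(n,"area",cv2.contourArea(cn),"box",(x,y,w,h),"cap at z91",c,r)
    # predicted bounding box of an upright cap there
    a=np.linspace(0,2*np.pi,60)
    for X in((.511,.130),):
        Q=np.vstack([proj(k,np.c_[X[0]+.034*np.cos(a),X[1]+.034*np.sin(a),np.full(60,z)]) for z in(.077,.091)])
        print(" upright cap would span",Q.min(0).round(),Q.max(0).round())
    g=cv2.cvtColor(k["frame"],cv2.COLOR_BGR2GRAY);m=np.zeros_like(g);m[roi[1]:roi[3]+25,roi[0]:roi[2]]=255
    d=max(cv2.findContours(m&((g<35)*255).astype(np.uint8),0,2)[0],key=cv2.contourArea);print(" dark",cv2.boundingRect(d))
    F=proj(k,[[.511+sx*.032,.130+sy*.032,z] for sx in(-1,1) for sy in(-1,1) for z in(0,.02)]);print(" foot would span",F.min(0).round(),F.max(0).round())
k=ctrl.camera("scene");g=cv2.cvtColor(k["frame"],cv2.COLOR_BGR2GRAY)
print("balls",[g[v,u] for u,v in((144,319),(175,311),(149,306),(164,303))])
```

```text
scene area 408.0 box (294, 202, 26, 32) cap at z91 (527.9147338867188, 101.18826293945312) 64.77088928222656
 upright cap would span [296. 202.] [322. 222.]Traceback (most recent call last):
  File "<stdin>", line 13, in <module>
ValueError: max() iterable argument is empty
```

Run:
```python
from h import *
for n in("scene","top","wrist"):
    k=ctrl.camera(n);q=proj(k,[.511,.13,.09])[0].astype(int);print(n,q)
    if not(35<q[0]<525 and 35<q[1]<385):continue
    s=45 if n!="wrist" else 110
    cn=blob(k,(6,170,70),(18,255,255),(max(0,q[0]-s),max(0,q[1]-s),q[0]+s,q[1]+s));x,y,w,h=cv2.boundingRect(cn)
    a=np.linspace(0,2*np.pi,60)
    Q=np.vstack([proj(k,np.c_[.511+.034*np.cos(a),.13+.034*np.sin(a),np.full(60,z)]) for z in(.077,.091)])
    print(" cap",(x,y,x+w,y+h),"upright",Q.min(0).round(),Q.max(0).round())
    g=cv2.cvtColor(k["frame"],cv2.COLOR_BGR2GRAY);m=np.zeros_like(g);m[max(0,q[1]-s):q[1]+s,max(0,q[0]-s):q[0]+s]=255
    cs=cv2.findContours(m&((g<48)*255).astype(np.uint8),0,2)[0]
    for d in sorted(cs,key=cv2.contourArea)[-3:]:x,y,w,h=cv2.boundingRect(d);print(" dark",(x,y,x+w,y+h))
    F=proj(k,[[.511+sx*.032,.130+sy*.032,z] for sx in(-1,1) for sy in(-1,1) for z in(0,.02)]);print(" foot would span",F.min(0).round(),F.max(0).round())
    if n=="scene":print("balls",[g[v,u] for u,v in((144,319),(175,311),(149,306),(164,303))])
```

```text
scene [308 209]
 cap (295, 203, 320, 222) upright [296. 202.] [322. 222.]
 dark (316, 221, 317, 222)
 dark (320, 164, 324, 168)
 dark (292, 229, 322, 245)
 foot would span [292. 219.] [324. 246.]
balls [np.uint8(151), np.uint8(149), np.uint8(145), np.uint8(149)]
top [253 215]
 cap (244, 202, 269, 228) upright [240. 202.] [267. 228.]
 dark (208, 190, 221, 193)
 dark (260, 212, 266, 218)
 dark (247, 221, 269, 230)
 foot would span [244. 207.] [267. 230.]
wrist [278 236]
 cap (240, 203, 320, 261) upright [238. 197.] [319. 259.]
 dark (246, 144, 313, 173)
 dark (168, 255, 203, 346)
 dark (251, 311, 354, 346)
 foot would span [243. 138.] [314. 200.]
```

Cap and foot both match an upright jar in all three views, and the balls are where they were. The hand is clear, so I'm handing in.

```bash
python3 -c "
from station import ctrl
print(ctrl.get_obs()['time_s'],ctrl.hand_in())"
```

```text
the job is handed in; nothing more can be done
23.9167 None
```

The job is done and handed in at 23.9 s. No verdict was reported.

- **Into the holder:** I set the jar in the plywood holder with the red stripe towards -y. The first lowering jammed on the pocket edge at 48 N, and the jar slid about 7 mm up in the fingers. A 2 mm shift mended it and it seated.
- **Cap:** I let go and turned the cap by 1.27 rad. The two smaller openings put it at about 1.87 rad.
- **Pouring:** I took the jar by its body from a slant at 58 N and tipped it about 107° over the striped side. I then rocked and rolled it once, because only three balls could be seen at that point.
- **Standing the jar:** I stood it upright on the free bench at about (0.51, 0.13) and backed the arm off.

**Last checks:**
- All four balls are in the tray in both the scene and top views. The nearest to a limit is at y ≈ -57 mm in the tray frame.
- The cap and foot outlines match an upright jar in the scene, top and wrist views, within 2 px in the scene view and mostly within 2–4 px in the others. In the wrist view they were up to 6 px off, with the cap hiding part of the foot.
- The wrist force is near zero with the fingers open.
- I had used all 12 pictures, so the final check was by numbers only. I did not re-measure the other things on the bench at the end. The only large contact force I saw was the jam at the holder.

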